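Find where the coin-box lid sticks, then back it off

ROBOT

A 7-joint arm with a two-finger parallel gripper is mounted at the origin on the work surface. World frame = base frame: x ahead of the robot, y to its left, z up, the work surface at z = 0. Lengths are in mm, angles in rad, forces in N, time in s.
With the tool pointing down it reaches from about 425 to 1025 mm from the base axis. Payload 9.4 kg.
Tool frame: the origin (TCP) lies midway between the tips of the shut fingers; the grasp point (between the pads) lies 19 mm behind it; z points along the fingers, y is the line along which they close (so a half turn about z gives the same grasp; the last joint's range is limited). The gripper opens to 93 mm and grips with 3 to 60 N. Pads are 15 mm wide; open, the fingers measure 128 mm over their backs; the gripper's body (75 mm by 188 mm) begins 65 mm behind the grasp point.
Start: joints at [1.093, 0.599, -0.003, 1.599, 0.002, 0.943, -0.08], TCP at [282.853, -667.547, 218.618] pointing down, gripper open.
Joint ranges: [-2.57, 2.57], [-0.35, 1.97], [-1.29, 1.29], [0.11, 2.56], [-1.05, 4.19], [0.11, 1.86], [-2.63, 2.63]. Speed limits (rad/s): [2.22, 2.22, 3.01, 3.01, 3.14, 3.14, 3.14].

INTERFACE

Orientations are given as a 3x3 rotation matrix whose columns are the frame's x, y, z axes.
In Python, from workcell import sense, snapshot, job_done gives the robot as it stands.
- The arm moves only by the tool jog_arm, never from a script. Its argument "increments" is text: rows parted by semicolons, each of 5 numbers parted by spaces: the shift along the world's x, y, z in cm, then the turn about the world's z in rad, then the gripper's target within -1 to 1 (fully open at 1, half-way at 0, shut at -1). In form: tx ty tz twist grip; .... A call has 1 to 12 rows; each row shifts and turns the commanded pose from where the row before left it; what a row does not reach is not made up. A row lasts 1/12 s, in which the tool goes at most 41.7 mm and 7.16 degrees, less where a joint would pass 70% of its speed; a pose out of reach is approached as far as the arm can. A call is refused whole if a number of a shift passes 4.17 or a number of a turn 0.125, either way. A call with a gripper value outside its range is refused whole. The fingers move at their own pace and stop on an object; "newtons" is the grip in N (left out, the last holds). Time passes only in rows, so rows that do not move let the fingers close. It gives the time, the measured TCP pose, the force, the opening and the grip force at its end, in the units of the state.
- sense(): the state, without advancing time (a new reading comes with each control period).
- snapshot(name): name is "scene" or "top" or "wrist"; returns a dict with "image" (420x560x3 uint8, blue, green, red), "vertical_fov" (degrees; the focal length in pixels is half the picture's height over the tangent of half this angle, whatever the lens; pixels are square), "cx", "cy" (the principal point, pixels), "rvec" (rotation vector, rad) and "tvec" (3), from world to camera coordinates, as OpenCV has them. Camera axes: x right, y down, z forward; pixel columns grow to the right and rows downward; lengths in mm; the calibration is good to about 2 mm. The wrist camera is an equidistant fisheye: a pixel r from the principal point sees the ray r / f radians off the axis. A picture is of the moment at which its call begins. There is no depth.
- job_done(): hands the job in; it is judged then, once.
The state is a dict: "time": time; "joint_positions": joint angles; "qvel": joint speeds; "effort": joint torques, N m; "tool_pos": TCP position; "eef_rot": TCP orientation; "ft_force": force on the tool from outside, world axes, zero at the start; "torque": the same for the moment, N m; "finger_gap": opening from 0.0 (shut) to 1.0 (fully open); "grip_force": force on a finger pad.
Only numpy, scipy, OpenCV 4.12 (cv2) and the standard library are available. Lean on these libraries where they do the work, as an engineer would, in place of code of your own. Each camera call takes 0.05 s, during which the arm holds its last target. There are 200 camera calls.

TASK

The sliding lid of the wooden carrom-coin box sticks somewhere along its track and we want to know where. Take the lid by its dark wooden grip and slide it gently towards the brass marker and on, pushing the marker along with the lid, until you clearly feel the lid bind, but do not force it; then slide the lid back 2 cm from the marker, which stays behind to show the tight spot, and let go. Move the marker only with the lid, and leave the other things on the table where they are.

Things in the scene. Friction and masses are not known exactly. Their poses are not given: they have to be found in the camera images.
- coinbox: Fixed wooden box without feet, 180 (x) x 400 (y) x 78 mm, holding carrom coins; it may stand turned on the table. Origin: centre of its underside; z up; its y axis is the sliding direction of the lid (+y closes the lid over the coins, towards and past the marker), +x is the far side, with the rail that carries the marker.
- rail: Fixed far side wall of the coin box (same origin and axes), with a covered groove for the lid's far edge. Somewhere in it, unseen, 45 to 155 mm of lid travel ahead and at least 10 mm past the marker's start, the wood is swollen: there the lid binds, its resistance growing springily by about 0.9 N per mm. 4 N of binding, held a moment, is clear; over 15 N damages the groove.
- lid: Pale wooden sliding lid, 148 (x) x 150 (y) x 8 mm, its underside 62 mm above the table, with a dark wooden grip block standing in its middle: 45 (x) x 22 (y) x 40 mm high, top 110 mm above the table. Origin: centre of the lid's underside; axes as coinbox. Slides only along the coinbox y axis with a steady drag of about 1.5 N and stays where it is left.
- lid_grip (a point): Point in the middle of the lid's grip block, 92 mm above the table, 18 mm below the block's top; pinch the block across its 22 mm width (along y). 22 mm of the block stand between the lid's top and this point.
- lid_edge (a point): Point on the lid's leading (+y) edge, 75 mm in y from the lid's middle, beside the far rail where it meets the marker; axes as coinbox.
- marker: Small brass rider saddled over the far rail, 8 mm long in y, its top 97 mm above the table, with a leg hanging down in front of the lid's leading edge. Slides along y when the lid pushes it, with a drag of about 0.7 N (in addition to the lid's), and stays where it was pushed to. Origin: in the plane of its face towards the lid, at table height on the box's middle line.
- marker_face (a point): Point on the marker's face towards the lid; its y minus that of lid_edge (in coinbox axes) is the gap between lid and marker, 0 when they touch.
- plates: Stack of two melamine plates, 220 mm across, 25 mm high, loose, a bystander. Origin: centre of the underside.
- jug: Steel jug, 112 mm across and 160 mm high, with a side handle, loose, a bystander. Origin: centre of the underside.
- striker: Green acrylic carrom striker, disc 41 mm across and 10 mm high, loose, a bystander. Origin: centre of the underside.
- latchbox: Blue and white plastic box with a red press-button latch, 114 x 154 x 64 mm, loose, a bystander. Origin: centre of the underside.
- mug: Mustard yellow ceramic mug, 80 mm across and 92 mm high, loose, a bystander. Origin: centre of the underside.

How it is judged (in metres and radians):
On the way, in this order (a step that is already met when the one before it is completed fails the run):
1. the lid is slid up to the tight spot until it clearly binds (over 4 N of binding in the rail) (contact force between lid and rail above 4 N), for 0.1 s.
2. the lid is backed off, leaving a gap of 12 to 28 mm to the marker (y of marker_face in the frame of lid_edge between 0.012 and 0.028 m and contact force between lid and rail below 0.5 N), for 0.2 s.
At the end, for the whole second after the job is handed in: The lid has bound at the tight spot and now stands still, let go, with a gap of 20 mm (12 to 28 mm) between its leading edge and the marker, which stands where the lid pushed it, at the tight spot (all of step 2 and linear speed of each of lid, marker below 0.01 m/s and contact force between the fingers and lid below 0.1 N); the robot touches nothing.
It fails at once if the lid is forced into the tight spot (over 15 N of binding) (contact force between lid and rail above 15 N).
It fails at once if the robot touches the marker itself (contact force between any of the fingers, the arm and marker above 0.5 N).
It fails at once if a bystander (plates, jug, striker, plastic box or mug) is moved more than 20 mm (distance of any of plates, jug, striker, latchbox, mug from where it was at the start of the episode above 0.02 m).
It also fails if it takes over 45 s, if anything falls off the work surface, if the arm or the gripper's body presses on something with over 40 N, if the wrist force passes 120 N, or if a joint passes its speed limit or range.

## Working session

There is one attempt and no reset: what is moved stays moved. The work goes in short steps, Python scripts to look and compute and a tool call to move; the robot and the scene stay as the last step left them, time stands still between calls to the robot, and variables do not carry over. Pictures are saved under pics/ and viewed, at most 10 in all, crops included, and the job is handed in when it is done.

Besides the shell and the picture viewer there is one more tool, called after ">>>" as a command line: name --argument value ..., lists and objects as JSON in quotes. jog_arm: Moves the arm, as the interface text tells. Its arguments: {"type":"object","properties":{"increments":{"type":"string"},"newtons":{"type":"number"}},"required":["increments"]}

```bash
mkdir -p pics
cat > h.py <<'E'
import numpy as np, cv2
from workcell import sense, snapshot, job_done
def cam(s):
    f=210/np.tan(np.radians(s["vertical_fov"])/2)
    R=cv2.Rodrigues(np.array(s["rvec"],float))[0]; t=np.array(s["tvec"],float).ravel()
    return f,R,t
def ray(s,u,v,z,fish=False):
    f,R,t=cam(s); x=(u-s["cx"]);y=(v-s["cy"])
    if fish:
        r=np.hypot(x,y); th=r/f; d=np.array([x/r*np.sin(th),y/r*np.sin(th),np.cos(th)])
    else: d=np.array([x/f,y/f,1])
    c=-R.T@t; d=R.T@d
    return c+d*(z-c[2])/d[2]
def save(s,n): cv2.imwrite("pics/"+n,s["image"])
E
python3 - <<'E'
from h import *
import pickle
for n in("scene","top"):
    s=snapshot(n); save(s,n+"1.png"); pickle.dump(s,open(n+".pkl","wb")); f,R,t=cam(s); print(n,s["vertical_fov"],-R.T@t)
st=sense();print(st["time"],st["tool_pos"],st["eef_rot"],st["ft_force"],st["finger_gap"])
E
```

```text
scene 43.40566518818025 [ 988.02590882 -530.83683197 1308.88865574]
top 49.80648026884927 [ 308.69145477  -25.75274484 1674.45164971]
0.1 [ 282.67824832 -667.16817529  217.83393421] [[ 9.20740465e-01  3.90175037e-01 -6.60946039e-04]
 [ 3.90175575e-01 -9.20739658e-01  1.22601468e-03]
 [-1.30198907e-04 -1.38672633e-03 -9.99999030e-01]] [-0.07536371 -0.47454176  0.17814255] 0.99853786899248
```

View pics/top1.png

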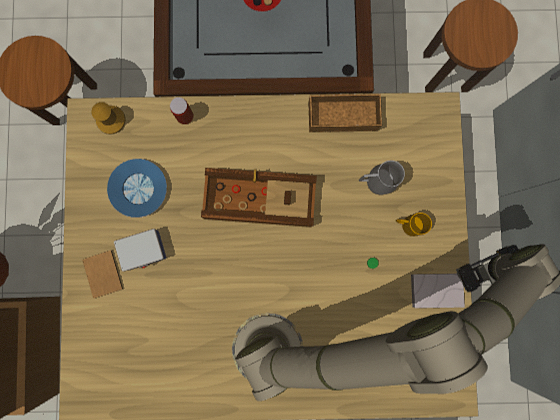

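View pics/scene1.png

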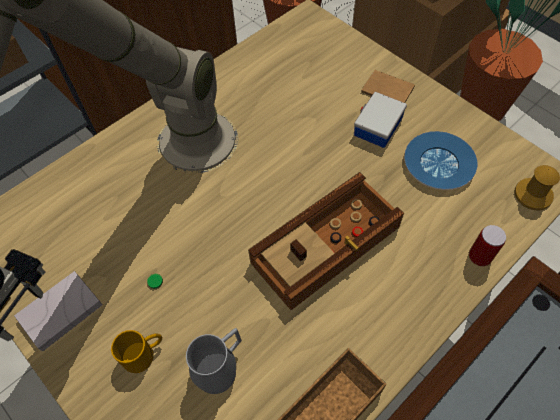

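Run:
```python
from h import *
import pickle
t=pickle.load(open("top.pkl","rb")); s=pickle.load(open("scene.pkl","rb"))
print("grip top",ray(t,289.5,197,110),ray(s,298,246,110))
P=[ray(t,u,v,78) for u,v in[(207,168),(322,174),(313,225),(202,218)]]
print(np.round(P)); 
for p in("marker",ray(t,255,175,97)),("mk s",ray(s,351,241,97)),("jug",ray(t,387,177,80)),("mug",ray(t,418,224,50)): print(p)
c1=cv2.resize(t["image"][155:235,190:330],None,fx=4,fy=4,interpolation=cv2.INTER_CUBIC)
c2=cv2.resize(s["image"][170:310,240:410],None,fx=3,fy=3,interpolation=cv2.INTER_CUBIC)
o=np.zeros((320+0,560,3),np.uint8);o=c1
cv2.imwrite("pics/c1.png",o)
```

```text
grip top [536.98006653 -88.58039252 110.        ] [539.5278757  -79.02965208 110.        ]
[[ 652.  204.   78.]
 [ 623. -208.   78.]
 [ 440. -171.   78.]
 [ 472.  222.   78.]]
('marker', array([619.4802067 ,  31.25515678,  97.        ]))
('mk s', array([620.95047307,  34.9612332 ,  97.        ]))
('jug', array([ 607.52132232, -439.76061775,   80.        ]))
('mug', array([ 439.5237362 , -552.30279454,   50.        ]))
```

View pics/c1.png

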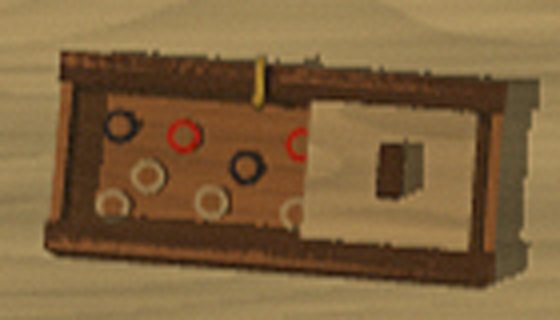

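>>> jog_arm --increments "1 2 1 -0.02 1;1 2.5 0.5 -0.02 1;1 2.5 0 -0.02 1;1 2.5 0 -0.02 1;1 2.5 0 -0.02 1;1 2.5 0 -0.02 1;1 2.5 0 -0.02 1;1 2.5 0 -0.02 1;1 2.5 0 -0.02 1;1 2.5 0 -0.02 1;1 2.5 0 -0.02 1;1 2.5 0 -0.02 1"

```text
time: 1.1
tool_pos: [403.0, -371.2, 233.4]
eef_rot: [[0.987, 0.159, -0.0], [0.159, -0.987, 0.0], [-0.0, -0.0, -1.0]]
ft_force: [0.6, -0.6, -1.0]
finger_gap: 1.002
grip_force: 0.0
```

>>> jog_arm --increments "1 2.5 0 -0.02 1;1 2.5 0 -0.02 1;1 2.5 0 -0.02 1;1 2.5 0 -0.02 1;1 2.5 0 -0.02 1;1 2.5 0 -0.02 1;1 2.5 0 -0.02 1;1.5 2.5 0 -0.02 1;1.5 2.5 0 -0.02 1;1.5 2.5 0 -0.02 1;1.5 2.5 0 -0.03 1;0 0 0 0 1"

```text
time: 2.1
tool_pos: [535.6, -91.7, 233.4]
eef_rot: [[0.998, -0.064, 0.001], [-0.064, -0.998, 0.002], [0.001, -0.002, -1.0]]
ft_force: [1.0, 0.4, -0.3]
finger_gap: 1.001
grip_force: 0.0
```

Run:
```python
from h import *
import pickle
s=snapshot("wrist");save(s,"w1.png");pickle.dump(s,open("w1.pkl","wb"))
st=sense();print(st["time"],st["tool_pos"],st["eef_rot"],st["ft_force"],st["joint_positions"])
```

```text
2.15 [534.06660164 -94.41344216 233.23066029] [[ 9.97938348e-01 -6.41798070e-02 -8.13216349e-05]
 [-6.41797009e-02 -9.97937904e-01  9.51338296e-04]
 [-1.42210650e-04 -9.44157769e-04 -9.99999544e-01]] [ 0.13308935 -0.7604728   0.40346445] [ 0.04737567  0.36303058  0.03164801  2.00426037 -0.01741162  0.77469797
 -1.54561264]
```

View pics/w1.png

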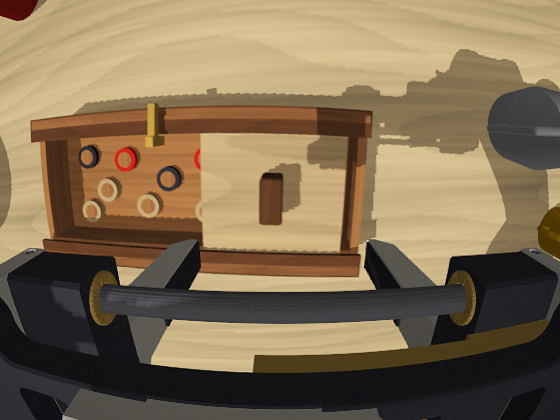

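```bash
python3 - <<'E'
from h import *
import pickle
s=pickle.load(open("w1.pkl","rb"));f,R,t=cam(s);print("cam",-R.T@t,R[2])
for u,v,z in[(260,182,110),(283,181,110),(260,225,110),(283,224,110),(260,225,70),(283,224,70),(263,174,110),(282,174,110),(203,250,70),(340,250,70),(201,134,70),(343,134,70),
 (32,122,78),(371,111,78),(359,277,78),(43,240,78),(157,104,97),(148,104,97),(31,137,78),(372,137,78),(158,146,75),(146,146,75)]: print((u,v,z),np.round(ray(s,u,v,z,True),1))
E
python3 - <<'E'
import sys;sys.path.insert(0,'.')
import os;os.chdir('.')
from h import *
import cv2
i=cv2.imread("pics/w1.png")[90:290,20:390]
cv2.imwrite("pics/w1c.png",cv2.resize(i,None,fx=2.1,fy=2.1,interpolation=cv2.INTER_CUBIC))
E
```

```text
cam [604.48192231 -97.12004261 399.29090833] [-0.24914248  0.01811401 -0.96829743]
(260, 182, 110) [556.8 -73.4 110. ]
(283, 181, 110) [556.3 -94.2 110. ]
(260, 225, 110) [516.3 -70.2 110. ]
(283, 224, 110) [516.  -91.6 110. ]
(260, 225, 70) [504.1 -66.4  70. ]
(283, 224, 70) [503.7 -90.9  70. ]
(263, 174, 110) [563.9 -76.7 110. ]
(282, 174, 110) [562.7 -93.7 110. ]
(203, 250, 70) [ 4.789e+02 -3.000e-01  7.000e+01]
(340, 250, 70) [ 469.7 -151.4   70. ]
(201, 134, 70) [604.7 -13.1  70. ]
(343, 134, 70) [ 594.6 -157.7   70. ]
(32, 122, 78) [651.2 206.5  78. ]
(371, 111, 78) [ 617.3 -186.1   78. ]
(359, 277, 78) [ 438.5 -171.8   78. ]
(43, 240, 78) [500.6 222.2  78. ]
(157, 104, 97) [638.9  22.   97. ]
(148, 104, 97) [640.4  31.6  97. ]
(31, 137, 78) [633.1 210.9  78. ]
(372, 137, 78) [ 591.  -186.1   78. ]
(158, 146, 75) [597.4  33.7  75. ]
(146, 146, 75) [599.   47.7  75. ]
```

View pics/w1c.png

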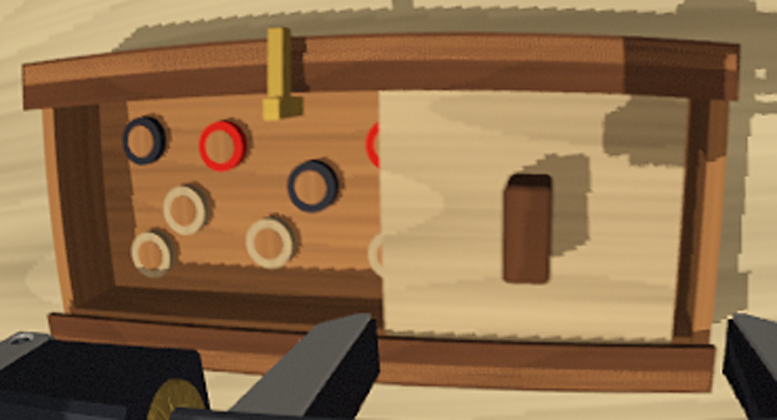

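>>> jog_arm --increments "0.4 1.5 -1 -0.014 1;0 0 -2 0 1;0 0 -2 0 1;0 0 -2 0 1;0 0 -2 0 1;0 0 -2 0 1;0 0 -2 0 1;0 0 -1 0 1;0 0 -1 0 1;0 0 -0.5 0 1;0 0 0 0 1;0 0 0 0 1"

```text
time: 3.15
tool_pos: [537.0, -82.8, 79.0]
eef_rot: [[0.997, -0.083, 0.0], [-0.083, -0.997, -0.0], [0.0, 0.0, -1.0]]
ft_force: [-0.3, 0.7, -0.2]
finger_gap: 1.0
grip_force: 0.0
```

Run:
```python
from h import *
st=sense();print(st["time"],st["tool_pos"],st["ft_force"],st["torque"])
s=snapshot("wrist");save(s,"w2.png")
```

```text
3.15 [537.01364626 -82.7567972   78.97479626] [-0.30144338  0.6972926  -0.15934522] [0.08253876 0.0441285  0.02099062]
```

View pics/w2.png

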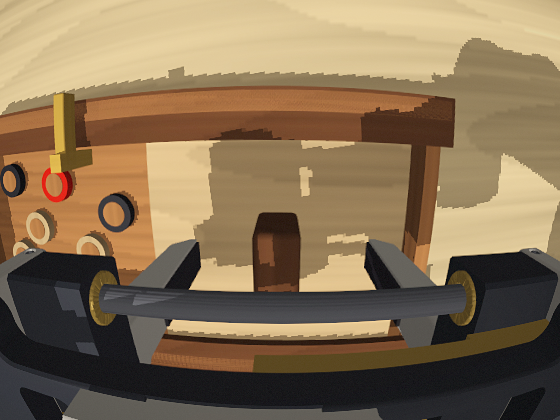

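>>> jog_arm --increments "0 0 -0.3 0 0.4;0 0 0 0 0;0 0 0 0 -0.3;0 0 0 0 -0.6;0 0 0 0 -0.8;0 0 0 0 -1;0 0 0 0 -1;0 0 0 0 -1;0 0 0 0 -1;0 0 0 0 -1;0 0 0 0 -1;0 0 0 0 -1" --newtons 25

```text
time: 4.2
tool_pos: [536.8, -82.3, 75.6]
eef_rot: [[0.997, -0.083, -0.0], [-0.083, -0.997, 0.0], [-0.0, -0.0, -1.0]]
ft_force: [0.9, 0.8, 0.2]
finger_gap: 0.231
grip_force: 25.0
```

>>> jog_arm --increments "0.03 0.35 0 0 -1;0.03 0.35 0 0 -1;0.03 0.35 0 0 -1;0.03 0.35 0 0 -1;0.02 0.35 0 0 -1;0.03 0.35 0 0 -1;0.03 0.35 0 0 -1;0.03 0.35 0 0 -1;0.02 0.35 0 0 -1;0.03 0.35 0 0 -1;0 0 0 0 -1;0 0 0 0 -1"

```text
time: 5.2
tool_pos: [540.1, -46.7, 75.6]
eef_rot: [[0.997, -0.082, 0.001], [-0.082, -0.997, 0.001], [0.001, -0.001, -1.0]]
ft_force: [4.7, 1.5, -2.9]
finger_gap: 0.234
grip_force: 25.0
```

Run:
```python
from h import *
st=sense();print(st["time"],st["tool_pos"],st["ft_force"],st["torque"])
s=snapshot("wrist");save(s,"w3.png")
```

```text
5.2 [540.0837659  -46.68646432  75.63084476] [ 4.70352088  1.47520486 -2.90809043] [ 0.28585193 -0.64494205 -0.20500156]
```

View pics/w3.png

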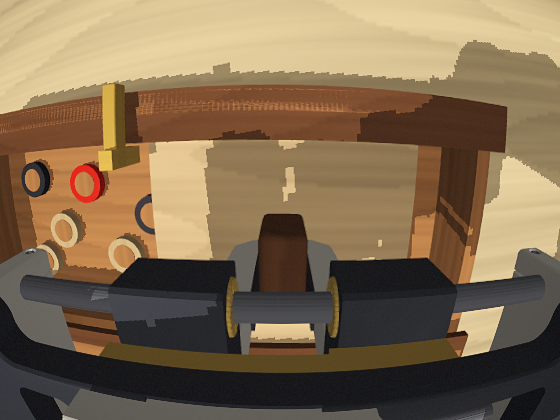

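>>> jog_arm --increments "0.06 0.1 0 -0.005 -1;0.06 0.15 0 -0.005 -1;0.02 0.15 0 0 -1;0.01 0.15 0 0 -1;0.02 0.15 0 0 -1;0.01 0.15 0 0 -1;0.02 0.1 0 0 -1;0 0 0 0 -1;0 0 0 0 -1"

```text
time: 6.0
tool_pos: [541.0, -37.6, 75.6]
eef_rot: [[0.996, -0.093, -0.001], [-0.093, -0.996, 0.0], [-0.001, -0.0, -1.0]]
ft_force: [-4.2, 0.8, 3.3]
finger_gap: 0.234
grip_force: 25.0
```

>>> jog_arm --increments "-0.04 0.1 0 0 -1;0.01 0.1 0 0 -1;0.01 0.1 0 0 -1;0.01 0.1 0 0 -1;0.01 0.1 0 0 -1;0.01 0.1 0 0 -1;0.01 0.1 0 0 -1;0.01 0.1 0 0 -1"

```text
time: 6.67
tool_pos: [541.7, -30.0, 75.6]
eef_rot: [[0.996, -0.093, -0.001], [-0.093, -0.996, -0.0], [-0.001, 0.0, -1.0]]
ft_force: [-3.8, -2.2, 2.6]
finger_gap: 0.235
grip_force: 25.0
```

Run:
```python
from h import *
st=sense();print(st["time"],st["tool_pos"],st["ft_force"],st["torque"])
s=snapshot("wrist");save(s,"w4.png")
```

```text
6.6667 [541.70009481 -29.950278    75.56317749] [-3.84114943 -2.16495736  2.64661945] [-0.39234822  0.82810221  0.32430043]
```

View pics/w4.png

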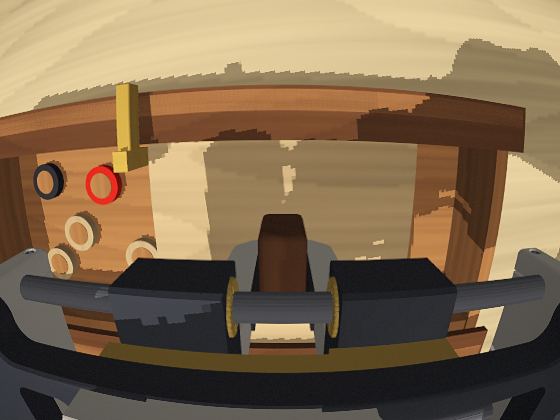

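>>> jog_arm --increments "-0.03 0.1 0 0 -1;0 0.1 0 0 -1;0.01 0.1 0 0 -1;0.01 0.1 0 0 -1;0.01 0.1 0 0 -1;0.01 0.1 0 0 -1"

```text
time: 7.22
tool_pos: [542.2, -24.0, 75.6]
eef_rot: [[0.996, -0.093, 0.0], [-0.093, -0.996, 0.0], [0.0, -0.0, -1.0]]
ft_force: [-2.1, -1.6, -0.4]
finger_gap: 0.236
grip_force: 25.0
```

>>> jog_arm --increments "0.01 0.1 0 0 -1;0.01 0.1 0 0 -1;0.01 0.1 0 0 -1;0.01 0.1 0 0 -1"

```text
time: 7.55
tool_pos: [542.6, -19.9, 75.6]
eef_rot: [[0.996, -0.093, 0.0], [-0.093, -0.996, 0.0], [0.0, -0.0, -1.0]]
ft_force: [-1.3, -2.3, -0.2]
finger_gap: 0.233
grip_force: 25.0
```

>>> jog_arm --increments "0.01 0.1 0 0 -1;0.01 0.1 0 0 -1;0.01 0.1 0 0 -1;0.01 0.1 0 0 -1"

```text
time: 7.88
tool_pos: [543.0, -15.9, 75.6]
eef_rot: [[0.996, -0.093, 0.0], [-0.093, -0.996, 0.0], [0.0, -0.0, -1.0]]
ft_force: [-1.1, -2.3, -1.8]
finger_gap: 0.235
grip_force: 25.0
```

>>> jog_arm --increments "0.01 0.1 0 0 -1;0.01 0.1 0 0 -1;0.01 0.1 0 0 -1;0.01 0.1 0 0 -1;0.01 0.1 0 0 -1"

```text
time: 8.3
tool_pos: [543.4, -11.0, 75.6]
eef_rot: [[0.996, -0.093, -0.0], [-0.093, -0.996, -0.0], [-0.0, 0.0, -1.0]]
ft_force: [-1.3, -2.1, -0.8]
finger_gap: 0.236
grip_force: 25.0
```

>>> jog_arm --increments "0.01 0.1 0 0 -1;0.01 0.1 0 0 -1;0.01 0.1 0 0 -1;0.01 0.1 0 0 -1;0.01 0.1 0 0 -1"

```text
time: 8.72
tool_pos: [543.8, -6.4, 75.6]
eef_rot: [[0.996, -0.093, -0.0], [-0.093, -0.996, -0.0], [-0.0, 0.0, -1.0]]
ft_force: [-0.4, -5.3, -1.7]
finger_gap: 0.235
grip_force: 25.0
```

>>> jog_arm --increments "0.01 0.1 0 0 -1;0.01 0.1 0 0 -1;0 0 0 0 -1"

```text
time: 8.97
tool_pos: [544.0, -4.5, 75.6]
eef_rot: [[0.996, -0.094, -0.0], [-0.094, -0.996, -0.001], [-0.0, 0.001, -1.0]]
ft_force: [-0.6, -4.0, -1.6]
finger_gap: 0.234
grip_force: 25.0
```

>>> jog_arm --increments "0.01 0.1 0 0 -1;0.01 0.1 0 0 -1;0 0.1 0 0 -1"

```text
time: 9.22
tool_pos: [544.2, -2.3, 75.6]
eef_rot: [[0.996, -0.094, -0.0], [-0.094, -0.996, -0.001], [-0.0, 0.001, -1.0]]
ft_force: [0.2, -7.5, -1.2]
finger_gap: 0.237
grip_force: 25.0
```

>>> jog_arm --increments "0.01 0.1 0 0 -1;0.01 0.1 0 0 -1;0 0 0 0 -1;0 0 0 0 -1"

```text
time: 9.55
tool_pos: [544.4, -0.5, 75.6]
eef_rot: [[0.996, -0.094, -0.0], [-0.094, -0.996, -0.001], [-0.0, 0.001, -1.0]]
ft_force: [-0.6, -8.6, -2.3]
finger_gap: 0.235
grip_force: 25.0
```

Run:
```python
from h import *
st=sense();print(st["time"],st["tool_pos"],st["ft_force"],st["torque"])
```

```text
9.55 [ 5.44383527e+02 -5.05840138e-01  7.56279631e+01] [-0.58055234 -8.60990052 -2.34021119] [-1.66706259  0.08719802  0.32133694]
```

>>> jog_arm --increments "0 0 0 0 -1;0 0 0 0 -1;-0.02 -0.2 0 0 -1;-0.02 -0.25 0 0 -1;-0.02 -0.25 0 0 -1;-0.03 -0.25 0 0 -1;-0.02 -0.25 0 0 -1;-0.03 -0.25 0 0 -1;-0.02 -0.25 0 0 -1;-0.02 -0.25 0 0 -1;-0.01 -0.1 0 0 -1;0 0 0 0 -1"

```text
time: 10.55
tool_pos: [542.6, -19.9, 75.6]
eef_rot: [[0.996, -0.093, 0.0], [-0.093, -0.996, -0.0], [0.0, 0.0, -1.0]]
ft_force: [0.5, -0.4, -3.4]
finger_gap: 0.236
grip_force: 25.0
```

>>> jog_arm --increments "0 0 0 0 -1;0 0 0 0 -1;0 0 0 0 -1"

```text
time: 10.8
tool_pos: [542.6, -19.9, 75.6]
eef_rot: [[0.996, -0.093, 0.0], [-0.093, -0.996, -0.0], [0.0, 0.0, -1.0]]
ft_force: [0.3, -2.1, -1.8]
finger_gap: 0.233
grip_force: 25.0
```

>>> jog_arm --increments "0 0 0 0 -0.3;0 0 0 0 0;0 0 0 0 0.2;0 0 0 0 0.2;0 0 0 0 0.2;0 0 0 0 0.2;0 0 1 0 0.2;0 0 2 0 0.2;0 0 2 0 0.2;0 0 2 0 0.2;0 0 2 0 0.2;0 0 1 0 0.2"

```text
time: 11.8
tool_pos: [543.3, -19.7, 178.5]
eef_rot: [[0.996, -0.093, 0.003], [-0.093, -0.996, 0.0], [0.003, -0.0, -1.0]]
ft_force: [0.6, -0.6, 0.5]
finger_gap: 0.601
grip_force: 0.0
```

>>> jog_arm --increments "0 0 2 0 0.2;0 0 2 0 0.2;0 0 1 0 0.2;0 0 0 0 0.2;0 0 0 0 0.2;0 0 0 0 0.2"

```text
time: 12.3
tool_pos: [542.0, -19.5, 224.7]
eef_rot: [[0.996, -0.093, -0.001], [-0.093, -0.996, -0.0], [-0.001, 0.0, -1.0]]
ft_force: [-0.0, 0.2, -0.3]
finger_gap: 0.601
grip_force: 0.0
```

Run:
```python
from h import *
import pickle
s=snapshot("wrist");save(s,"w5.png");pickle.dump(s,open("w5.pkl","wb"))
```

```text
(no output)
```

View pics/w5.png

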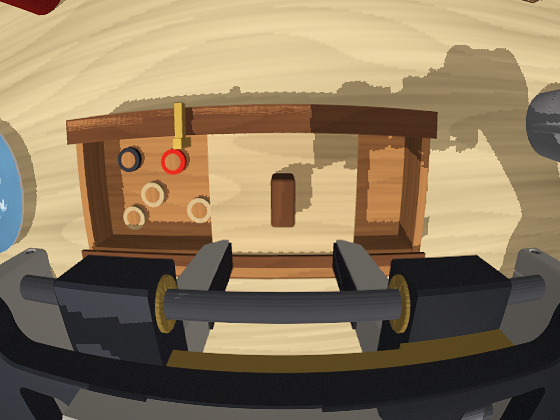

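The lid edge (209,140) stands about 19 px, roughly 20 mm, from the marker's face (190,145). The grip is free.

Run:
```python
from h import *
import pickle
s=pickle.load(open("w5.pkl","rb"))
print(ray(s,190,145,72,True)-ray(s,209,143,70,True))
print(job_done())
```

```text
[ 0.56254141 19.35392286  2.        ]
the job is handed in; nothing more can be done
None
```

The lid was slid until it clearly bound, at about 8.6 N on the wrist (an estimated 6–8 N of binding), then backed off to leave a measured gap of about 19 mm to the marker and let go; the job is handed in, but no verdict came back.

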